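# Ease the ratchet clamp on a painted panel by three teeth

## Task

Ease the ratchet clamp that holds the painted panel by exactly three teeth: swing the yellow pawl out of the teeth, turn the wheel back by its red peg, and swing the pawl fully in again so that it holds the third tooth after the one it holds now. Finish by bringing the wheel gently back until that tooth rests against the tip of the pawl, never forcing tooth and pawl together, since the pawl is only plastic. Leave the panel and everything else where it lies, and let go.

Things in the scene. Friction and masses are not known exactly. Their poses are not given: they have to be found in the camera images.
- clamp: Bench clamp fixed to the table: brown board 220 x 490 x 20 mm, at one end a green gear housing (top at 42 mm). Origin: on the table under the wheel's vertical axis. y runs along the board from wheel to panel, z is up, x points away from the robot (yaw within 0.3 rad). Board: x -125 to 95, y -130 to 360 mm. Grey jaws, tops at 65 mm: movable one at y 83 to 105, fixed one at y 309 to 334 mm.
- wheel (a joint): Ratchet wheel's angle, rad, growing as it turns backwards (counter-clockwise from above), which opens the jaw 12 mm per rad. One tooth is 0.349. At 0 the tooth held now bears on the pawl's tip; the third after it bears at 1.047, the fourth at 1.396. Starts at -0.07 to -0.02 (play short of the pawl). Bearing friction of 0.22 N m (about 5 N at the peg) holds it wherever it is left.
- wheel_top (a point): Centre of the top face of the steel ratchet wheel, 57 mm above the table. The wheel lies flat, 124 mm across the tips, with 18 saw teeth 9 mm deep; a hub of radius 16 mm stands 10 mm higher. The tooth faces are straight and hold; the back of each tooth is a gentle slope.
- peg (a point): Red upright peg on the wheel for turning it: 16 mm across, 42 mm from the wheel's axis, from 57 to 100 mm above the table. The point lies on the peg's axis 85 mm above the table. Seen from the wheel's axis it stands at -0.70 rad from the clamp's x (counter-clockwise positive) plus the wheel's angle.
- pawl (a joint): Angle of the yellow pawl, rad: 0 fully in between the teeth (hard stop), growing counter-clockwise from above as its tip swings away from the wheel, 0.35 fully out (hard stop). Clear of the teeth above about 0.15. Its pivot is stiff (0.06 N m, about 1.2 N at the pin): it stays wherever it is left, has no spring, and does not follow the wheel by itself.
- pawl_tip (a point): Tip of the plastic pawl, on the robot's side of the wheel, 57 mm above the table, 70 mm from the pivot. It goes fully in only while the wheel stands up to 0.07 rad short of a tooth bearing; otherwise it meets the slope or point of a tooth. Load on the tooth pins it by friction. Over 12 N between tooth and tip damages it (a push of some 20 N on the peg once the tooth bears).
- pawl_pin (a point): Black upright pin on the pawl, 12 mm across, from 57 to 99 mm above the table, the handle for swinging it. The point lies on the pin's axis 85 mm above the table, 50 mm from the pivot. It stands at about x -85, y -25 mm in the clamp's frame with the pawl in, and moves 17 mm, mostly towards -x and slightly to -y, as the pawl swings out.
- pawl_pivot (a point): Fixed pivot of the pawl, at x -62.5, y -70 mm in the clamp's frame, 57 mm above the table.
- panel: Painted wooden panel 160 x 200 x 28 mm with a red flower, lying on the board between the jaws with about 1 mm of play. Origin: centre of its underside. Leave it.
- spare_panel: Another painted panel of that size, loose on the table to the left. Leave it.
- paint_jar: Small amber jar 48 mm across, 55 mm high, loose on the table beyond the clamp's housing. Origin: centre of its underside. Leave it.
- wedge: Loose pale wooden block 50 x 30 x 18 mm on the table in front of the clamp. Leave it.
- flask: White bottle 60 mm across, 150 mm high, loose on the table to the right. Leave it.
- brush_tin: Tin 84 mm across, 100 mm high, with brushes up to 230 mm, loose on the table to the right. Leave it.
- green_tub: Green open tub 130 x 170 x 55 mm, loose on the table to the left. Leave it.

How it is judged:
By the outcome, as a careful person would: the job done as asked, in the order asked, and still so for the second after the job is handed in, with the robot touching nothing.
It also fails if it takes over 69 s, if anything falls off the work surface, if the arm or the gripper's body presses on something with over 40 N, if the wrist force passes 120 N, or if a joint passes its speed limit or range.

## Robot

A 6-joint arm with a two-finger parallel gripper is mounted at the origin on the work surface. World frame = base frame: x ahead of the robot, y to its left, z up, the work surface at z = 0. Lengths are in mm, angles in rad, forces in N, time in s.
With the tool pointing down it reaches from about 350 to 975 mm from the base axis. Payload 7.1 kg.
Tool frame: the origin (TCP) lies at the very end of the fingers, on their centre line; the grasp point (between the pads) lies 19 mm behind it (ctrl.grasp_offset is the distance from the TCP to the grasp point, in mm); z points along the fingers, y is the line along which they close (so a half turn about z gives the same grasp; the last joint's range is limited). The gripper opens to 88 mm and grips with 3 to 60 N. Pads are 20 mm wide; open, the fingers measure 115 mm over their backs; the gripper's body (75 mm by 178 mm) begins 61 mm behind the grasp point.
Start: joints at [1.229, 0.423, 1.63, -0, 1.089, -0.019], TCP at [198.232, 592.713, 222.675] pointing down, gripper open.
Joint ranges: [-3, 3], [-0.9, 2.11], [0.09, 2.58], [-1.31, 4.45], [0.11, 2.69], [-2.54, 2.54]. Speed limits (rad/s): [2.39, 2.39, 3.01, 3.14, 3.14, 3.14].

## Interface

Orientations are given as a rotation vector (axis times angle).
In Python, from workcell import ctrl, viewer, ticket, models gives the robot as it stands.
- The arm moves only by the tool play_rows, never from a script. Its arguments are lists of equal length, an entry for each row: "dp": the shift along the world's x, y, z in mm, a list of three; "yaw": the turn about the world's z in degrees. In form: {"dp": [[tx, ty, tz], ...], "yaw": [yaw, ...]}. A call has 1 to 8 rows; each row shifts and turns the commanded pose from where the row before left it; what a row does not reach is not made up. A row lasts 1/12 s, in which the tool goes at most 41.7 mm and 7.16 degrees, less where a joint would pass 70% of its speed; a pose out of reach is approached as far as the arm can. A call is refused whole if a number of a shift passes 41.7 or a number of a turn 7.16, either way. A call with a gripper value outside its range is refused whole. "gripper" is the closure, from 0 (fully open) to 1 (shut), set as the call begins (left out, the last holds). The fingers move at their own pace and stop on an object; the grip force is fixed at half the most. Time passes only in rows, so rows that do not move let the fingers close. It gives the time, the measured TCP pose, the force, the opening and the grip force at its end, in the units of the state.
- ctrl.get_obs(): the state, without advancing time (a new reading comes with each control period).
- viewer.get_image(name): name is "scene" or "top"; returns a dict with "pixels" (384x512x3 uint8, red, green, blue), "range_z" (384x512 float32, mm along the optical axis (not along the pixel's ray), 0 where there is no reading), "fx", "fy", "cx", "cy" (pixels), "T" (4x4, takes a point from camera to world coordinates). Camera axes: x right, y up, looking along -z (the intrinsics and any distortion apply to the point x, -y, -z); pixel columns grow to the right and rows downward; lengths in mm; the calibration is good to about 2 mm. A picture is of the moment at which its call begins.
- ticket.close_job(): hands the job in; it is judged then, once.
Trained networks look in a picture, given as the dict that the camera call returned (one of the last four; its "shot" number tells which), for a name from the list of things; names that differ only in an ending like _2 or _b are one class to them, and where a whole thing is asked for, a point or a joint stands for the part that bears it (a point fixed in the world has none). Each returns a list of dicts, best first, with "conf" (0 to 1); they miss things now and then, are a little off and sometimes report something else, mostly with a low value. They report only what shows in the picture. A call takes as long as a camera call.
- models.look_for(picture, name): "bbox" ([centre column, centre row, width, height] in pixels, round what is visible of it).
- models.landmark_of(picture, name): "location" ([column, row] in pixels: a listed point, or the origin of a listed thing).
The state is a dict: "t": time; "qpos": joint angles; "qvel": joint speeds; "joint_torque": joint torques, N m; "ee_pos": TCP position; "orientation": TCP orientation; "ft_force": force on the tool from outside, world axes, zero at the start; "moment": the same for the moment, N m; "width": finger opening in mm; "grasp_force": force on a finger pad.
Only numpy, scipy, OpenCV 4.12 (cv2) and the standard library are available. Lean on these libraries where they do the work, as an engineer would, in place of code of your own. Each camera call takes 0.05 s, during which the arm holds its last target. There are 200 camera calls.

## Working session

There is one attempt and no reset: what is moved stays moved. The work goes in short steps, Python scripts to look and compute and a tool call to move; the robot and the scene stay as the last step left them, time stands still between calls to the robot, and variables do not carry over. Pictures are saved under pics/ and viewed, at most 10 in all, crops included, and the job is handed in when it is done.

Besides the shell and the picture viewer there is one more tool, called after "Request:" as name(argument=value, ...), one argument or row to a line, values as JSON. play_rows: Moves the arm, as the interface text tells. Its arguments: {"type":"object","properties":{"dp":{"type":"array"},"yaw":{"type":"array"},"gripper":{"type":"number"}},"required":["dp","yaw"]}

```bash
mkdir -p pics; cat > h.py <<'E'
import numpy as np, cv2
from workcell import ctrl, viewer, ticket, models
def ray(im,px):
    c=np.array([(px[0]-im['cx'])/im['fx'],-(px[1]-im['cy'])/im['fy'],-1.])
    T=np.array(im['T']); return T[:3,3],T[:3,:3]@c
def at_z(im,px,z):
    o,d=ray(im,px); return o+d*(z-o[2])/d[2]
def proj(im,p):
    T=np.array(im['T']); q=T[:3,:3].T@(np.array(p)-T[:3,3])
    return [im['cx']+im['fx']*q[0]/-q[2], im['cy']-im['fy']*q[1]/-q[2]]
def save(im,n): cv2.imwrite('pics/'+n,cv2.cvtColor(im['pixels'],cv2.COLOR_RGB2BGR))
E
python3 - <<'E'
from h import *
Z=dict(wheel_top=57,peg=85,pawl_tip=57,pawl_pin=85,pawl_pivot=57,clamp=0,panel=20,paint_jar=0,wedge=0,flask=0)
for n in('top','scene'):
    im=viewer.get_image(n); save(im,n+'0.png'); print(n,im['T'][:3,3].round(),im['fx'],[k for k in im])
    for k,z in Z.items():
        for r in models.landmark_of(im,k)[:2]: print(k,round(r['conf'],2),np.round(r['location'],1),at_z(im,r['location'],z).round(1))
print(ctrl.get_obs())
E
```

```text
top [ 335.    7. 1463.] 496.8786008777823 ['pixels', 'range_z', 'fx', 'fy', 'cx', 'cy', 'T', 'shot']
wheel_top 0.81 [280.3 208.9] [546.7 -64.1  57. ]
wheel_top 0.27 [422.7 179.1] [ 640.3 -475.1   57. ]
peg 0.92 [289.5 191.5] [592.4 -88.3  85. ]
pawl_tip 0.61 [284.2 230.8] [484.1 -75.5  57. ]
pawl_pin 0.56 [292.4 235.1] [469.6 -96.7  85. ]
pawl_pivot 0.7 [306.3 232.3] [ 480.9 -138.1   57. ]
clamp 0.68 [281.  208.5] [556.4 -69.1   0. ]
panel 0.96 [208.1 216.3] [527.  145.1  20. ]
paint_jar 0.69 [280.3 155.5] [719. -66.   0.]
wedge 0.72 [233.8 274.3] [361.4  66.7   0. ]
flask 0.58 [420.7 181.4] [ 645.5 -488.3    0. ]
flask 0.29 [284.7 230.2] [492.  -80.4   0. ]
scene [1381.   14. 1099.] 409.4065494903529 ['pixels', 'range_z', 'fx', 'fy', 'cx', 'cy', 'T', 'shot']
wheel_top 0.67 [237.7 192.4] [550.8 -69.4  57. ]
peg 0.68 [228.5 193.8] [580.5 -95.7  85. ]
pawl_tip 0.48 [236.8 176.3] [481.9 -77.6  57. ]
pawl_pin 0.46 [229.5 168. ] [ 471.  -102.1   85. ]
pawl_pivot 0.55 [217.8 179.5] [ 499.6 -139.8   57. ]
clamp 0.6 [237.7 201.3] [543.8 -71.1   0. ]
panel 0.86 [301.8 193.8] [515.  143.6  20. ]
paint_jar 0.56 [228.  194.6] [ 516.9 -106.4    0. ]
paint_jar 0.54 [233.4 248.8] [729.1 -70.7   0. ]
flask 0.84 [104.  217.9] [ 636.7 -501.1    0. ]
{'t': 1.1, 'qpos': array([ 1.22899294e+00,  4.23133951e-01,  1.62992618e+00,  4.45967809e-05,
        1.08858983e+00, -1.90014885e-02]), 'qvel': array([-0.00061802,  0.00154741,  0.00021006, -0.00160206, -0.00028163,
       -0.00020901]), 'joint_torque': array([-4.72025185e-04, -5.44581735e+01, -2.74045497e+01,  6.44371868e-02,
        1.68908341e-02,  3.37750589e-05]), 'ee_pos': array([198.21988679, 592.70085841, 222.64354002]), 'orientation': array([-5.04881572e-01, -3.10070801e+00,  7.74304026e-05]), 'ft_force': array([-0.38497346, -0.3078993 , -0.42232357]), 'moment': array([0.04550659, 0.01198263, 0.01747904]), 'grasp_force': 0.0, 'width': 87.86841377978695}
```

View pics/top0.png

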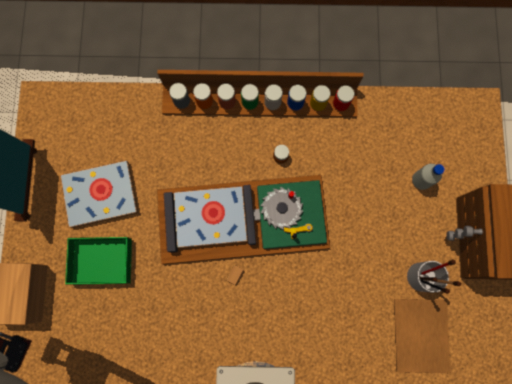

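View pics/scene0.png

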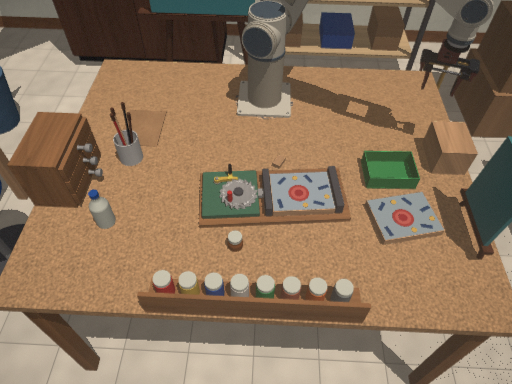

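The top view shows the wheel at about (282,208), the red peg at (291,195), and the yellow pawl from (285,233) to (312,227). The clamp's yaw is about +0.1. I'll refine these positions once by colour and depth.

```bash
cat > m.py <<'E'
from h import *
def red(im,c,r=16):
    hsv=cv2.cvtColor(im['pixels'],cv2.COLOR_RGB2HSV); h,s,v=cv2.split(hsv)
    m=(((h<6)|(h>172))&(s>150)&(v>80))
    y,x=np.nonzero(m); k=np.hypot(x-c[0],y-c[1])<r; return x[k],y[k]
E
python3 - <<'E'
from m import *
for n,c in(('top',(291,195)),('scene',(229,196))):
    im=viewer.get_image(n); x,y=red(im,c)
    print(n,'red',len(x),x.min(),x.max(),y.min(),y.max(),'centroid',x.mean(),y.mean(),at_z(im,(x.mean(),y.mean()),100 if n=='top' else 80).round(1))
    hsv=cv2.cvtColor(im['pixels'],cv2.COLOR_RGB2HSV); h,s,v=cv2.split(hsv)
    yy,xx=np.mgrid[:384,:512]; g=(h>55)&(h<95)&(s>100)&(abs(xx-c[0])<60)&(abs(yy-c[1])<70)
    pts=np.c_[xx[g],yy[g]].astype(np.float32); box=cv2.minAreaRect(pts); P=np.array([at_z(im,p,42)[:2] for p in cv2.boxPoints(box)])
    print('green corners',P.round(0).tolist())
    # fixed board: brown mask too hard; jaws/board from depth
    z=im['range_z']; d=np.dstack([(xx-im['cx'])/im['fx'],-(yy-im['cy'])/im['fy'],-np.ones_like(xx)])*z[...,None]
    W=d@im['T'][:3,:3].T+im['T'][:3,3]
    k=(W[...,2]>53)&(W[...,2]<60)&(abs(W[...,0]-547)<75)&(abs(W[...,1]+65)<75)
    e=cv2.fitEllipse(W[k][:,:2].astype(np.float32)); (cc,rr)=cv2.minEnclosingCircle(W[k][:,:2].astype(np.float32)); print('wheel',W[k].mean(0).round(1),cc,rr)
    b=(W[...,2]>12)&(W[...,2]<120)&(abs(W[...,0]-530)<170)&(W[...,1]>-260)&(W[...,1]<340)
    lab=cv2.connectedComponentsWithStats(b.astype(np.uint8))[2]; L=cv2.connectedComponents(b.astype(np.uint8))[1]; i=1+lab[1:,4].argmax()
    q=W[L==i][:,:2].astype(np.float32); r=cv2.minAreaRect(q); print('board',r, cv2.boxPoints(r).round(0).tolist())
    for nm,lo,hi in(('hi>85',80,110),):
        kk=(W[...,2]>lo)&(W[...,2]<hi)&(abs(W[...,0]-530)<90)&(abs(W[...,1]+80)<70); print(nm,W[kk].round(0).tolist()[:20])
    w=im['pixels'][c[1]-30:c[1]+60,c[0]-55:c[0]+45]; cv2.imwrite(f'pics/{n}c.png',cv2.resize(w[...,::-1],None,fx=6,fy=6,interpolation=cv2.INTER_CUBIC))
E
```

```text
top red 26 289 293 191 196 centroid 290.96153846153845 193.69230769230768 [583.5 -91.4 100. ]
green corners [[614.0, 2.0], [636.0, -179.0], [455.0, -196.0], [434.0, -18.0]]
wheel [545.6 -70.1  56.6] (542.7630004882812, -81.5613021850586) 76.6133041381836
board ((523.6194458007812, 45.295196533203125), (221.19349670410156, 490.83441162109375), 6.234562873840332) [[387.0, 277.0], [440.0, -211.0], [660.0, -187.0], [607.0, 301.0]]
hi>85 [[591.0, -89.0, 100.0], [592.0, -92.0, 96.0], [592.0, -95.0, 96.0], [588.0, -86.0, 102.0], [588.0, -89.0, 99.0], [589.0, -92.0, 95.0], [588.0, -94.0, 103.0], [589.0, -97.0, 99.0], [585.0, -86.0, 100.0], [586.0, -89.0, 99.0], [586.0, -92.0, 99.0], [586.0, -94.0, 97.0], [586.0, -97.0, 96.0], [582.0, -86.0, 101.0], [582.0, -89.0, 101.0], [582.0, -91.0, 102.0], [582.0, -94.0, 102.0], [583.0, -97.0, 96.0], [580.0, -86.0, 100.0], [580.0, -89.0, 99.0]]
scene red 37 228 231 191 200 centroid 229.54054054054055 195.40540540540542 [582.8 -92.4  80. ]
green corners [[-674.0, -1406.0], [-674.0, -1406.0], [-674.0, -1406.0], [-674.0, -1406.0]]
wheel [547.9 -70.5  57.2] (526.8660888671875, -60.832149505615234) 86.10310363769531
board ((524.119384765625, 43.98992919921875), (225.747802734375, 489.5443115234375), 6.415633678436279) [[385.0, 275.0], [439.0, -212.0], [664.0, -187.0], [609.0, 300.0]]
hi>85 [[466.0, -107.0, 99.0], [467.0, -104.0, 100.0], [465.0, -100.0, 98.0], [473.0, -106.0, 101.0], [473.0, -103.0, 102.0], [473.0, -100.0, 102.0], [466.0, -97.0, 95.0], [478.0, -106.0, 102.0], [473.0, -103.0, 97.0], [476.0, -99.0, 101.0], [470.0, -97.0, 94.0], [473.0, -107.0, 92.0], [476.0, -103.0, 96.0], [475.0, -100.0, 94.0], [471.0, -97.0, 90.0], [470.0, -107.0, 83.0], [477.0, -103.0, 92.0], [473.0, -100.0, 87.0], [469.0, -97.0, 83.0], [472.0, -107.0, 81.0]]
```

View pics/topc.png

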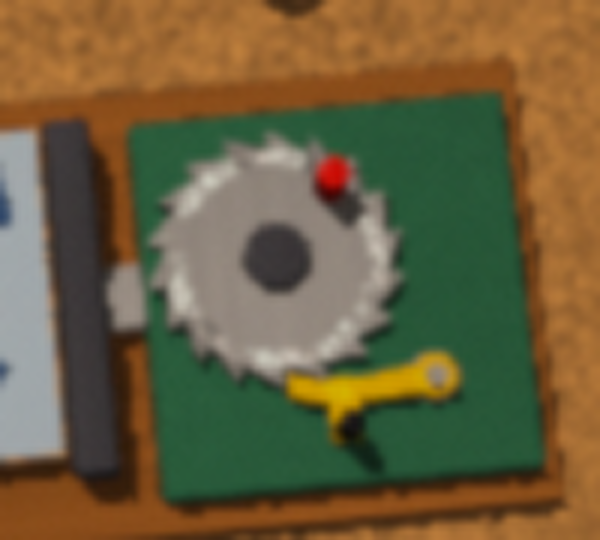

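The enlarged crop shows the hub at (277,258), the peg at (333,177), the pin at (350,422) and the pivot at (437,375). In the world frame that gives:
- clamp origin ≈ (550,-69), yaw ≈ 0.11
- pin ≈ (470,-102)
- pivot ≈ (496,-145)
- peg ≈ (583,-92)

These agree with the nominal sizes, so I'll move towards the pin.

Request:
play_rows(
  dp=[
    [15,-38.6,0],
    [15,-38.6,0],
    [15,-38.6,0],
    [15,-38.6,0],
    [15,-38.6,0],
    [15,-38.6,0],
    [15,-38.6,0],
    [15,-38.6,0],
  ],
  yaw=[-5,-5,-5,-5,-5,-5,-5,0],
  gripper=0.5,
)

```text
t: 1.87
ee_pos: [318.5, 282.2, 222.9]
orientation: [1.419, 2.802, 0.001]
ft_force: [1.0, -0.1, -0.0]
width: 43.9
grasp_force: 0.0
```

Request:
play_rows(
  dp=[
    [15,-38.6,0],
    [15,-38.6,0],
    [15,-38.6,0],
    [15,-38.6,0],
    [15,-38.6,0],
    [15,-38.6,0],
    [15,-38.6,0],
    [15,-38.6,0],
  ],
  yaw=[0,0,0,0,0,0,0,0],
)

```text
t: 2.53
ee_pos: [438.7, -27.1, 223.1]
orientation: [1.414, 2.804, 0.001]
ft_force: [1.2, 0.5, -0.1]
width: 43.7
grasp_force: 0.0
```

Request:
play_rows(
  dp=[
    [16,-37.5,0],
    [15.5,-37.5,0],
    [0,0,-30],
    [0,0,-35],
    [0,0,0],
  ],
  yaw=[0,0,0,0,0],
)

```text
t: 2.95
ee_pos: [466.2, -100.0, 153.0]
orientation: [-1.413, -2.796, 0.003]
ft_force: [-1.7, 1.0, -0.3]
width: 44.1
grasp_force: 0.0
```

```bash
python3 - <<'E'
from h import *
im=viewer.get_image('scene'); c=np.array([225,178]); o=ctrl.get_obs(); print(o['ee_pos'],proj(im,o['ee_pos']), 'pin top should be', proj(im,(470,-102,99)))
w=im['pixels'][130:220,180:280]; cv2.imwrite('pics/s1.png',cv2.resize(w[...,::-1],None,fx=6,fy=6,interpolation=cv2.INTER_CUBIC))
E
```

```text
[467.26180745 -99.68290866 155.39774084] [np.float64(229.54658481857183), np.float64(152.38169781381166)] pin top should be [np.float64(229.4012234256855), np.float64(164.9249830040128)]
```

View pics/s1.png

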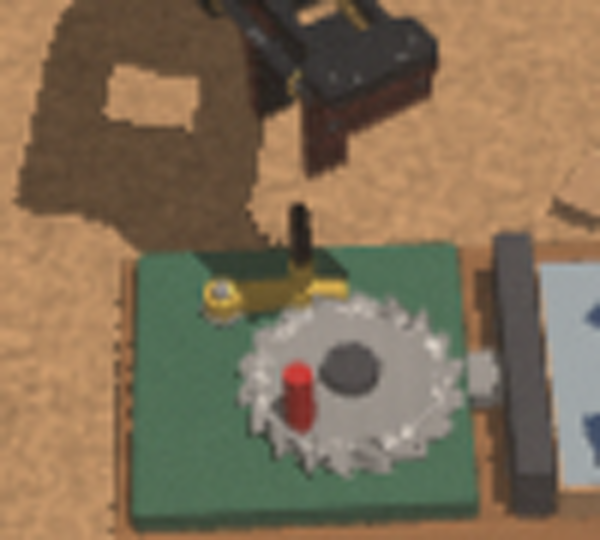

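The pin top at crop (300,210), full-image (230,165), matches the estimate, and the fingers straddle it. I'll descend and check the force.

Request:
play_rows(
  dp=[
    [0,-2,-20],
    [0,0,-25],
    [0,0,-20],
    [0,0,-15],
    [0,0,-4],
    [0,0,0],
    [0,0,0],
  ],
  yaw=[0,0,0,0,0,0,0],
)

```text
t: 3.58
ee_pos: [470.8, -101.8, 75.1]
orientation: [1.412, 2.804, 0.001]
ft_force: [0.6, 0.0, -0.2]
width: 44.0
grasp_force: 0.0
```

Request:
play_rows(
  dp=[
    [0,0,0],
    [0,0,0],
    [0,0,0],
    [0,0,0],
    [0,0,0],
    [0,0,0],
  ],
  yaw=[0,0,0,0,0,0],
  gripper=0.78,
)

```text
t: 4.08
ee_pos: [469.8, -101.9, 73.8]
orientation: [1.414, 2.805, 0.0]
ft_force: [0.5, -0.3, -0.7]
width: 19.3
grasp_force: 0.0
```

Request:
play_rows(
  dp=[
    [0,0,0],
    [0,0,0],
    [0,0,0],
    [0,0,0],
  ],
  yaw=[0,0,0,0],
  gripper=0.85,
)

```text
t: 4.42
ee_pos: [469.7, -101.9, 73.6]
orientation: [-1.414, -2.805, 0.0]
ft_force: [-0.5, -0.2, 0.4]
width: 13.0
grasp_force: 0.0
```

The fingers now hold a 13 mm slot around the 12 mm pin with no contact, so the pin position is known. Next I'll swing the pawl out along its arc.

Request:
play_rows(
  dp=[
    [-2,-1.3,0],
    [-1.9,-1.4,0],
    [-1.9,-1.4,0],
    [-1.8,-1.6,0],
    [-1.8,-1.6,0],
    [-1.8,-1.7,0],
    [-0.8,-0.8,0],
    [0,0,0],
  ],
  yaw=[2,2,2,2,2,2,2,2],
)

```text
t: 5.08
ee_pos: [457.8, -111.8, 73.7]
orientation: [1.007, 2.975, 0.0]
ft_force: [-0.3, -0.7, -0.6]
width: 13.6
grasp_force: 0.0
```

Request:
play_rows(
  dp=[
    [0,0,0],
    [0.3,0.3,0],
    [0,0,0],
  ],
  yaw=[0,0,0],
)

```text
t: 5.33
ee_pos: [458.0, -111.3, 73.7]
orientation: [-1.011, -2.974, 0.0]
ft_force: [0.7, 0.3, 0.4]
width: 13.1
grasp_force: 0.0
```

Request:
play_rows(
  dp=[
    [0,0,0],
    [0,0,0],
    [0,0,0],
  ],
  yaw=[0,0,0],
  gripper=0.6,
)

```text
t: 5.58
ee_pos: [458.0, -111.4, 73.7]
orientation: [-1.01, -2.975, 0.0]
ft_force: [0.1, -0.1, 0.9]
width: 29.8
grasp_force: 0.0
```

Request:
play_rows(
  dp=[
    [0,0,28],
    [0,0,30],
    [31.5,5,0],
    [31.5,5,0],
    [31.5,5,0],
    [31,5,0],
    [0,0,0],
    [0,0,0],
  ],
  yaw=[0,0,0,0,0,1,1,0],
  gripper=0.6,
)

```text
t: 6.25
ee_pos: [584.4, -91.1, 131.3]
orientation: [0.955, 2.993, -0.0]
ft_force: [-1.2, -0.4, -0.6]
width: 34.9
grasp_force: 0.0
```

```bash
python3 - <<'E'
from h import *
im=viewer.get_image('scene'); o=ctrl.get_obs(); print(o['ee_pos'],proj(im,o['ee_pos']),proj(im,(583.5,-92,100)))
w=im['pixels'][130:220,180:280]; cv2.imwrite('pics/s2.png',cv2.resize(w[...,::-1],None,fx=6,fy=6,interpolation=cv2.INTER_CUBIC))
E
```

```text
[582.82153477 -91.14643174 131.07125324] [np.float64(229.34652410135482), np.float64(185.1285023048547)] [np.float64(229.42363223755657), np.float64(191.62948473408778)]
```

View pics/s2.png

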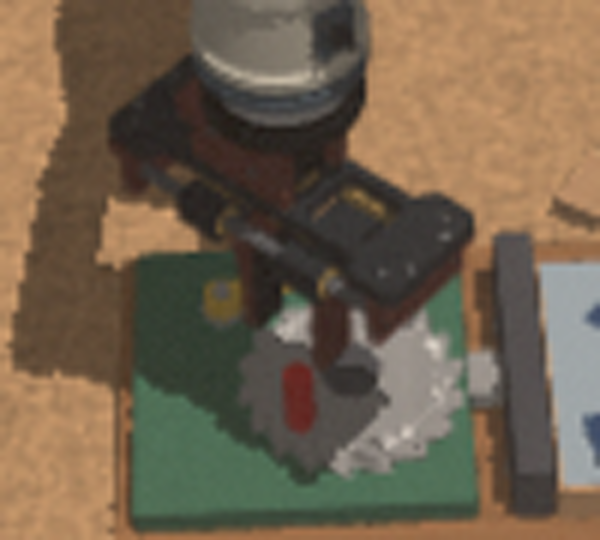

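Peg top is at crop (298,370), as predicted, with fingertips on either side at about (262,315) and (333,365). I'll descend and narrow the fingers.

Request:
play_rows(
  dp=[
    [0,0,-20],
    [0,0,-20],
    [0,0,-14],
    [0,0,-3],
    [0,0,0],
    [0,0,0],
  ],
  yaw=[0,0,0,0,0,0],
)

```text
t: 6.8
ee_pos: [583.0, -91.6, 75.1]
orientation: [-0.958, -2.991, 0.0]
ft_force: [-1.0, 0.4, -0.8]
width: 35.3
grasp_force: 0.0
```

Request:
play_rows(
  dp=[
    [0,0,0],
    [0,0,0],
    [0,0,0],
    [0,0,0],
    [0,0,0],
    [0,0,0],
  ],
  yaw=[0,0,0,0,0,0],
  gripper=0.78,
)

```text
t: 7.3
ee_pos: [583.6, -91.4, 74.9]
orientation: [0.958, 2.992, 0.0]
ft_force: [-0.0, -0.3, 0.5]
width: 19.3
grasp_force: 0.0
```

Request:
play_rows(
  dp=[
    [0,0,0],
    [0,0,0],
    [0,0,0],
    [0,0,0],
  ],
  yaw=[0,0,0,0],
  gripper=0.8,
)

```text
t: 7.63
ee_pos: [583.5, -91.4, 74.6]
orientation: [-0.958, -2.992, 0.0]
ft_force: [-1.2, -1.0, 0.2]
width: 17.1
grasp_force: 0.0
```

```bash
python3 - <<'E'
import numpy as np
C=np.array([549.8,-67.5]);p=np.array([583.5,-91.4])-C;r=42;a0=np.arctan2(p[1],p[0])
a=a0+np.linspace(0,1.04,17);P=C+r*np.c_[np.cos(a),np.sin(a)];P[0]=p+C
print(np.diff(P,axis=0).round(1).tolist(),P[-1],a0, np.degrees(1.04/16))
E
```

```text
[[2.1, 1.9], [1.4, 2.4], [1.2, 2.5], [1.0, 2.5], [0.9, 2.6], [0.7, 2.6], [0.5, 2.7], [0.4, 2.7], [0.2, 2.7], [-0.0, 2.7], [-0.2, 2.7], [-0.4, 2.7], [-0.5, 2.7], [-0.7, 2.6], [-0.9, 2.6], [-1.0, 2.5]] [588.09599565 -50.2542261 ] -0.6168730216052412 3.724225668350351
```

Request:
play_rows(
  dp=[
    [1.6,2.2,0],
    [1.4,2.4,0],
    [1.2,2.5,0],
    [1.0,2.5,0],
    [0.9,2.6,0],
    [0.7,2.6,0],
    [0.5,2.7,0],
    [0.4,2.7,0],
  ],
  yaw=[3.7,3.7,3.7,3.7,3.7,3.7,3.7,3.7],
)

```text
t: 8.3
ee_pos: [590.7, -72.1, 74.5]
orientation: [-0.156, -3.137, 0.002]
ft_force: [-2.6, -6.2, 0.7]
width: 17.7
grasp_force: 3.0
```

Request:
play_rows(
  dp=[
    [0.2,2.7,0],
    [0,2.7,0],
    [-0.2,2.7,0],
    [-0.4,2.7,0],
    [-0.5,2.7,0],
    [-0.7,2.6,0],
    [-0.5,1.5,0],
    [0,0,0],
  ],
  yaw=[3.7,3.7,3.7,3.7,3.7,3.7,2.5,0],
)

```text
t: 8.97
ee_pos: [588.8, -54.2, 74.6]
orientation: [0.517, -3.098, 0.001]
ft_force: [-1.2, -4.4, 0.4]
width: 17.4
grasp_force: 1.7
```

```bash
python3 - <<'E'
from m import *
o=ctrl.get_obs(); print(o['ee_pos'],o['orientation'],o['ft_force'],o['width'])
im=viewer.get_image('scene'); c=proj(im,(*o['ee_pos'][:2],80)); print(c)
x,y=red(im,c,14); print(len(x), x.mean() if len(x) else 0,y.mean() if len(x) else 0)
E
```

```text
[588.82307083 -54.17571927  74.61728824] [ 5.16593643e-01 -3.09813610e+00  1.28091733e-03] [-1.17016632 -4.43909664  0.38107248] 17.385794283756443
[np.float64(241.46913648045503), np.float64(197.4513493022361)]
38 241.3421052631579 197.3684210526316
```

Request:
play_rows(
  dp=[
    [-0.5,1.4,0],
    [-0.5,1.4,0],
    [-0.6,1.3,0],
    [-0.2,0.4,0],
    [0,0,0],
    [0,0,0],
  ],
  yaw=[2,2,2,0,0,0],
)

```text
t: 9.52
ee_pos: [587.1, -49.7, 74.6]
orientation: [0.673, -3.068, 0.001]
ft_force: [-1.1, -5.9, 0.2]
width: 17.4
grasp_force: 2.0
```

Request:
play_rows(
  dp=[
    [0.2,-0.5,0],
    [0,0,0],
  ],
  yaw=[0,0],
)

```text
t: 9.68
ee_pos: [587.7, -49.5, 74.7]
orientation: [-0.673, 3.068, 0.0]
ft_force: [0.3, -1.7, -0.8]
width: 17.6
grasp_force: 0.7
```

Request:
play_rows(
  dp=[
    [0,0,0],
    [0,0,0],
    [0,0,0],
    [0,0,28],
    [0,0,30],
  ],
  yaw=[0,0,0,0,0],
  gripper=0.6,
)

```text
t: 10.1
ee_pos: [585.8, -49.2, 131.4]
orientation: [0.674, -3.064, -0.003]
ft_force: [0.3, -0.0, -0.1]
width: 35.0
grasp_force: 0.0
```

Request:
play_rows(
  dp=[
    [-30,-12,5],
    [-30,-12,5],
    [-30,-12,5],
    [-30,-12,5],
    [-30,-12,0],
    [-30,-22,0],
    [0,-10,0],
    [0,0,0],
  ],
  yaw=[-7,-7,-7,-7,-7,-7,-7,-7],
)

```text
t: 10.77
ee_pos: [406.3, -142.9, 153.0]
orientation: [0.857, 3.022, -0.0]
ft_force: [-0.2, -0.4, -0.8]
width: 34.8
grasp_force: 0.0
```

Request:
play_rows(
  dp=[
    [0,0,0],
    [0,0,0],
  ],
  yaw=[-7,-4],
)

```text
t: 10.93
ee_pos: [407.5, -141.8, 152.9]
orientation: [1.141, 2.926, 0.0]
ft_force: [-1.0, -0.1, -0.5]
width: 35.1
grasp_force: 0.0
```

```bash
python3 - <<'E'
from m import *
o=ctrl.get_obs(); print(o['ee_pos'],o['orientation'])
a0=cv2.imread('pics/top0.png'); im=viewer.get_image('top'); save(im,'top1.png'); a1=cv2.imread('pics/top1.png')
hub=(282.2,208.0)
x,y=red(im,(282,200),22); print('peg px',x.mean(),y.mean(),at_z(im,(x.mean(),y.mean()),100).round(1))
ims=viewer.get_image('scene'); save(ims,'scene1.png'); x,y=red(ims,(240,198),16); print('scene',len(x),x.mean(),y.mean(),at_z(ims,(x.mean(),y.mean()),80).round(1))
# tooth phase, polar about wheel centre at z=57, average several angle-of-18-fold phase
for z,C in((57,(549.8,-67.5)),(57,(548.5,-68.5)),(57,(551,-67))):
  ph=[]
  for a in(a0,a1):
    g=cv2.cvtColor(a,cv2.COLOR_BGR2GRAY).astype(np.float32); t=np.linspace(0,2*np.pi,720,endpoint=False); out=[]
    for r in(55,57,59):
      px=np.array([proj(im,(C[0]+r*np.cos(k),C[1]+r*np.sin(k),z)) for k in t],np.float32)
      v=cv2.remap(g,px[None,:,0],px[None,:,1],cv2.INTER_CUBIC)[0]; 
      ok=(t<np.radians(180))|(t>np.radians(290)); v=(v-v[ok].mean())*ok; f=np.sum(v*np.exp(-18j*t)); out.append((round(abs(f)),np.angle(f)/-18))
    ph.append(out)
  print(C,[(p[0],q[0],round((q[1]-p[1]+.1745)%.349-.1745,3)) for p,q in zip(*ph)])
b=np.hstack([cv2.resize(a[170:245,245:325],None,fx=5,fy=5,interpolation=cv2.INTER_CUBIC) for a in(a0,a1)]); cv2.imwrite('pics/cmp.png',b)
E
```

```text
[ 407.50890943 -141.84539251  152.94161295] [1.14133888e+00 2.92625867e+00 3.24317753e-04]
peg px 275.86206896551727 192.24137931034483 [586.9 -49.3 100. ]
scene 35 242.71428571428572 196.77142857142857 [585.9 -50.4  80. ]
(549.8, -67.5) [(4547, 3891, np.float64(0.005)), (5308, 5224, np.float64(0.005)), (4306, 4507, np.float64(0.003))]
(548.5, -68.5) [(3329, 3066, np.float64(-0.004)), (4032, 3822, np.float64(0.001)), (3491, 3264, np.float64(0.001))]
(551, -67) [(4925, 4205, np.float64(0.01)), (5453, 5489, np.float64(0.006)), (4403, 4848, np.float64(0.002))]
```

View pics/cmp.png

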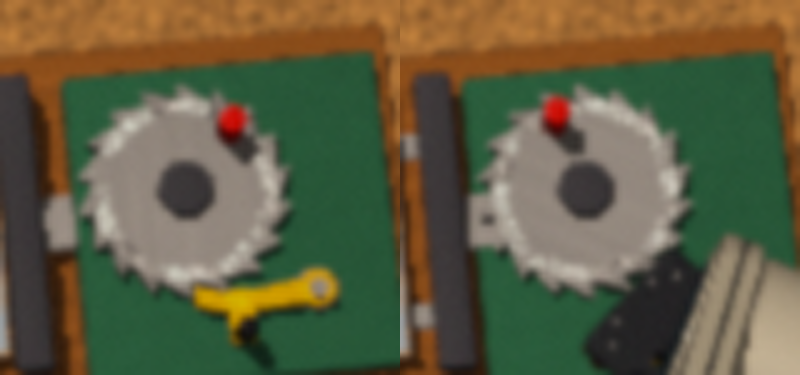

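Left (before) and right (now): the tooth phase matches the start to within 0.005 rad. The peg has moved about 1.05 rad, which is exactly three teeth, so the play is the same as at the start. The pawl is hidden under the gripper in this view. I'll go back to the pin.

Request:
play_rows(
  dp=[
    [25,15,0],
    [25.5,15.3,0],
    [0,0,0],
    [0,0,-25],
    [0,0,-25],
    [0,0,-20],
    [0,0,-9],
    [0,0,0],
  ],
  yaw=[0,0,0,0,0,0,0,0],
)

```text
t: 11.7
ee_pos: [456.4, -110.9, 72.0]
orientation: [-1.127, -2.928, 0.001]
ft_force: [0.1, -0.3, 0.1]
width: 35.5
grasp_force: 0.0
```

Request:
play_rows(
  dp=[
    [0,0,0],
    [0,0,0],
    [0,0,0],
    [0,0,0],
    [0,0,0],
    [0,0,0],
  ],
  yaw=[0,0,0,0,0,0],
  gripper=0.85,
)

```text
t: 12.2
ee_pos: [458.4, -111.4, 74.2]
orientation: [1.13, 2.93, 0.0]
ft_force: [-0.6, -0.0, -0.6]
width: 13.3
grasp_force: 0.0
```

Request:
play_rows(
  dp=[
    [0.9,0.8,0],
    [1.7,1.6,0],
    [1.8,1.6,0],
    [1.8,1.5,0],
    [1.9,1.4,0],
    [1.9,1.4,0],
    [1.0,0.8,0],
    [0,0,0],
  ],
  yaw=[-2,-2,-2,-2,-2,-2,0,0],
)

```text
t: 12.87
ee_pos: [468.9, -102.0, 73.7]
orientation: [-1.429, -2.797, 0.0]
ft_force: [-0.5, 0.6, 0.2]
width: 12.9
grasp_force: 0.3
```

Request:
play_rows(
  dp=[
    [0.4,0.3,0],
    [0,0,0],
    [0,0,0],
  ],
  yaw=[0,0,0],
)

```text
t: 13.12
ee_pos: [469.3, -101.9, 73.7]
orientation: [-1.43, -2.797, 0.0]
ft_force: [-1.9, 0.2, 0.4]
width: 13.1
grasp_force: 0.6
```

Request:
play_rows(
  dp=[
    [0.4,0.2,0],
    [0,0,0],
    [0,0,0],
  ],
  yaw=[0,0,0],
)

```text
t: 13.37
ee_pos: [469.7, -101.7, 73.6]
orientation: [-1.431, -2.797, 0.0]
ft_force: [-1.9, 0.3, 0.5]
width: 13.0
grasp_force: 0.6
```

Request:
play_rows(
  dp=[
    [0.3,0.2,0],
    [0,0,0],
    [0,0,0],
  ],
  yaw=[0,0,0],
)

```text
t: 13.62
ee_pos: [469.9, -101.5, 73.6]
orientation: [-1.431, -2.796, 0.0]
ft_force: [-2.5, -1.2, 0.4]
width: 13.2
grasp_force: 1.4
```

Request:
play_rows(
  dp=[
    [0.2,0.1,0],
    [0,0,0],
    [0,0,0],
  ],
  yaw=[0,0,0],
)

```text
t: 13.87
ee_pos: [470.0, -101.5, 73.6]
orientation: [-1.431, -2.796, 0.001]
ft_force: [-4.0, -2.9, 1.4]
width: 13.6
grasp_force: 2.3
```

Request:
play_rows(
  dp=[
    [0.3,0.15,0],
    [0,0,0],
    [0,0,0],
  ],
  yaw=[0,0,0],
)

```text
t: 14.12
ee_pos: [470.0, -101.4, 73.6]
orientation: [-1.43, -2.796, 0.001]
ft_force: [-4.3, -3.1, 3.0]
width: 13.5
grasp_force: 3.1
```

Request:
play_rows(
  dp=[
    [-0.5,-0.3,0],
    [0,0,0],
  ],
  yaw=[0,0],
)

```text
t: 14.28
ee_pos: [470.0, -101.5, 73.6]
orientation: [-1.431, -2.796, -0.0]
ft_force: [-4.5, -0.5, 1.0]
width: 13.3
grasp_force: 1.9
```

Request:
play_rows(
  dp=[
    [0,0,0],
    [0,0,0],
    [0,0,0],
    [0,0,30],
    [0,0,38],
    [30,10,0],
    [30,10,0],
    [30,12,0],
  ],
  yaw=[0,0,0,0,4,7,7,7],
  gripper=0.6,
)

```text
t: 14.95
ee_pos: [562.3, -69.4, 143.4]
orientation: [0.783, 3.038, 0.001]
ft_force: [0.5, -0.8, 0.2]
width: 35.1
grasp_force: 0.0
```

Request:
play_rows(
  dp=[
    [12,10,0],
    [13,9,0],
    [0,0,0],
    [0,0,0],
    [0,0,0],
    [0,0,0],
    [0,0,0],
    [0,0,0],
  ],
  yaw=[7,7,7,7,7,7,7,5],
)

```text
t: 15.62
ee_pos: [585.7, -50.3, 141.8]
orientation: [-0.684, 3.065, -0.0]
ft_force: [0.1, -0.3, -0.3]
width: 35.2
grasp_force: 0.0
```

Request:
play_rows(
  dp=[
    [0,0,0],
    [0,0,0],
  ],
  yaw=[0,0],
)

```text
t: 15.78
ee_pos: [585.5, -50.4, 141.8]
orientation: [-0.67, 3.069, -0.0]
ft_force: [-0.1, -0.3, 0.6]
width: 35.1
grasp_force: 0.0
```

```bash
python3 - <<'E'
from m import *
o=ctrl.get_obs(); print(o['ee_pos'],o['orientation'])
n=o['orientation']/np.pi; print('tooly',np.degrees(np.arctan2(2*n[1]**2-1,2*n[0]*n[1])))
ims=viewer.get_image('scene'); x,y=red(ims,(241,199),16); print('scene',len(x),x.mean(),y.mean(),at_z(ims,(x.mean(),y.mean()),80).round(1))
w=ims['pixels'][130:220,180:280]; cv2.imwrite('pics/s3.png',cv2.resize(w[...,::-1],None,fx=6,fy=6,interpolation=cv2.INTER_CUBIC))
E
```

```text
[585.48934849 -50.44821369 141.76048316] [-6.70380926e-01  3.06854899e+00 -1.47604821e-04]
tooly 114.65755386333356
scene 38 242.6578947368421 196.5 [584.8 -50.7  80. ]
```

View pics/s3.png

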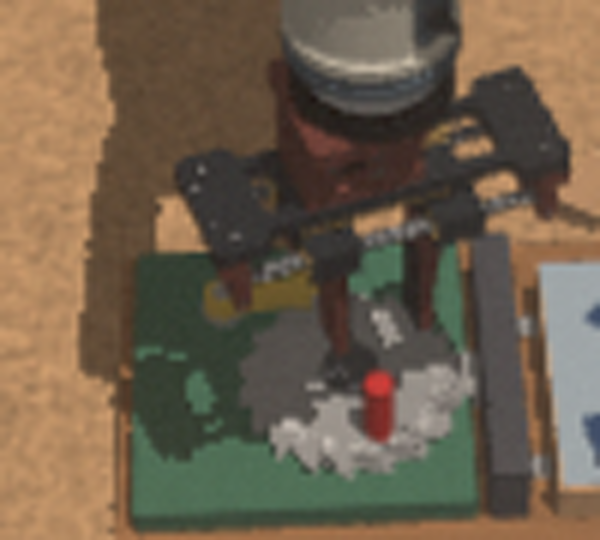

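Pawl lies in, and the peg top at crop (378,380) is centred between the fingertips at (342,350) and (425,325). I'll descend and narrow the fingers.

Request:
play_rows(
  dp=[
    [1,0,-25],
    [0,0,-20],
    [0,0,-18],
    [0,0,-4],
    [0,0,0],
    [0,0,0],
  ],
  yaw=[0,0,0,0,0,0],
)

```text
t: 16.33
ee_pos: [586.5, -50.6, 75.1]
orientation: [-0.673, 3.068, -0.0]
ft_force: [-0.1, 0.3, 0.5]
width: 35.3
grasp_force: 0.0
```

Request:
play_rows(
  dp=[
    [0,0,0],
    [0,0,0],
    [0,0,0],
    [0,0,0],
    [0,0,0],
    [0,0,0],
  ],
  yaw=[0,0,0,0,0,0],
  gripper=0.77,
)

```text
t: 16.83
ee_pos: [586.2, -50.5, 74.9]
orientation: [-0.674, 3.068, -0.0]
ft_force: [0.4, -0.6, -1.0]
width: 20.5
grasp_force: 0.0
```

Request:
play_rows(
  dp=[
    [-0.2,0.5,0],
    [-0.2,0.4,0],
    [-0.2,0.5,0],
    [0,0,0],
    [0,0,0],
  ],
  yaw=[0,0,0,0,0],
)

```text
t: 17.25
ee_pos: [585.5, -49.1, 74.6]
orientation: [0.675, -3.068, 0.0]
ft_force: [0.4, -0.2, 0.0]
width: 19.9
grasp_force: 0.1
```

Request:
play_rows(
  dp=[
    [-0.1,0.3,0],
    [0,0,0],
    [0,0,0],
  ],
  yaw=[0,0,0],
)

```text
t: 17.5
ee_pos: [585.5, -49.1, 74.7]
orientation: [-0.675, 3.068, -0.0]
ft_force: [-1.0, -1.9, -0.8]
width: 20.3
grasp_force: 1.1
```

Request:
play_rows(
  dp=[
    [-0.1,0.3,0],
    [0,0,0],
    [0,0,0],
  ],
  yaw=[0,0,0],
)

```text
t: 17.75
ee_pos: [585.4, -48.9, 74.7]
orientation: [-0.675, 3.068, -0.001]
ft_force: [0.1, -6.2, -1.3]
width: 20.5
grasp_force: 2.5
```

Request:
play_rows(
  dp=[
    [-0.1,0.3,0],
    [0,0,0],
    [0,0,0],
  ],
  yaw=[0,0,0],
)

```text
t: 18.0
ee_pos: [585.4, -48.6, 74.7]
orientation: [-0.675, 3.068, -0.001]
ft_force: [0.2, -5.0, -1.7]
width: 20.6
grasp_force: 2.5
```

Request:
play_rows(
  dp=[
    [-0.1,0.2,0],
    [0,0,0],
    [0,0,0],
  ],
  yaw=[0,0,0],
)

```text
t: 18.25
ee_pos: [585.3, -48.4, 74.7]
orientation: [-0.675, 3.068, -0.001]
ft_force: [1.3, -5.5, -2.0]
width: 20.3
grasp_force: 2.5
```

Sliding at about 5 N, which is bearing friction. I'll continue in small steps.

Request:
play_rows(
  dp=[
    [-0.1,0.2,0],
    [0,0,0],
    [0,0,0],
  ],
  yaw=[0,0,0],
)

```text
t: 18.5
ee_pos: [585.3, -48.2, 74.7]
orientation: [-0.675, 3.068, -0.001]
ft_force: [1.5, -5.8, -2.1]
width: 20.5
grasp_force: 2.5
```

Request:
play_rows(
  dp=[
    [-0.1,0.2,0],
    [0,0,0],
    [0,0,0],
  ],
  yaw=[0,0,0],
)

```text
t: 18.75
ee_pos: [585.3, -48.2, 74.7]
orientation: [-0.675, 3.068, -0.001]
ft_force: [1.8, -5.9, -2.4]
width: 20.3
grasp_force: 2.9
```

Request:
play_rows(
  dp=[
    [-0.1,0.2,0],
    [0,0,0],
    [0,0,0],
  ],
  yaw=[0,0,0],
)

```text
t: 19.0
ee_pos: [585.2, -48.1, 74.7]
orientation: [-0.675, 3.068, -0.002]
ft_force: [1.0, -6.2, -2.2]
width: 20.4
grasp_force: 3.4
```

Request:
play_rows(
  dp=[
    [-0.1,0.2,0],
    [0,0,0],
    [0,0,0],
  ],
  yaw=[0,0,0],
)

```text
t: 19.25
ee_pos: [585.2, -48.1, 74.7]
orientation: [-0.675, 3.068, -0.002]
ft_force: [1.8, -7.1, -2.6]
width: 20.2
grasp_force: 3.8
```

Request:
play_rows(
  dp=[
    [-0.1,0.2,0],
    [0,0,0],
    [0,0,0],
  ],
  yaw=[0,0,0],
)

```text
t: 19.5
ee_pos: [585.2, -48.1, 74.7]
orientation: [-0.675, 3.067, -0.002]
ft_force: [1.0, -7.7, -2.0]
width: 20.3
grasp_force: 4.3
```

Request:
play_rows(
  dp=[
    [-0.1,0.2,0],
    [0,0,0],
    [0,0,0],
  ],
  yaw=[0,0,0],
)

```text
t: 19.75
ee_pos: [585.2, -48.0, 74.7]
orientation: [-0.675, 3.067, -0.003]
ft_force: [1.9, -8.8, -3.5]
width: 20.3
grasp_force: 4.7
```

The wheel no longer advances while the force climbs gently to about 9 N, so the tooth bears on the pawl. I'll back off, open and lift away.

Request:
play_rows(
  dp=[
    [0.4,-0.9,0],
    [0.4,-0.9,0],
    [0.4,-0.9,0],
    [0,0,0],
    [0,0,0],
  ],
  yaw=[0,0,0,0,0],
)

```text
t: 20.17
ee_pos: [585.6, -49.2, 74.7]
orientation: [0.675, -3.068, -0.001]
ft_force: [0.4, -0.0, -0.6]
width: 20.1
grasp_force: 0.0
```

Request:
play_rows(
  dp=[
    [0,0,0],
    [0,0,0],
    [0,0,0],
    [0,0,0],
    [0,0,30],
    [0,0,30],
    [0,0,20],
    [-30,-10,0],
  ],
  yaw=[0,0,0,0,0,0,0,0],
  gripper=0.6,
)

```text
t: 20.83
ee_pos: [562.9, -59.3, 159.7]
orientation: [-0.674, 3.056, -0.006]
ft_force: [0.1, 0.1, 0.6]
width: 35.3
grasp_force: 0.0
```

Request:
play_rows(
  dp=[
    [-28,-25,10],
    [-28,-25,10],
    [-28,-25,10],
    [-28,-25,10],
    [-28,-25,0],
    [-10,-25,0],
    [0,-25,0],
    [0,0,0],
  ],
  yaw=[0,0,0,0,0,0,0,0],
)

```text
t: 21.5
ee_pos: [406.9, -236.0, 195.4]
orientation: [0.662, -3.07, 0.008]
ft_force: [0.1, 0.0, 0.2]
width: 34.9
grasp_force: 0.0
```

```bash
python3 - <<'E'
from m import *
o=ctrl.get_obs(); print(o['t'],o['ee_pos'],o['ft_force'])
b=[]
for n,(c,r) in dict(top=(245,170),scene=(195,145)).items():
    im=viewer.get_image(n); w=im['pixels'][r:r+75,c:c+80]; b.append(cv2.resize(w[...,::-1],None,fx=5,fy=5,interpolation=cv2.INTER_CUBIC))
    x,y=red(im,(276,192) if n=='top' else (242,197),16); print(n,at_z(im,(x.mean(),y.mean()),100 if n=='top' else 80).round(1))
cv2.imwrite('pics/fin.png',np.hstack(b))
E
```

```text
21.5 [ 406.87586151 -236.00269762  195.42769767] [0.13514535 0.03949314 0.16483428]
top [586.5 -48.5 100. ]
scene [585.  -49.7  80. ]
```

View pics/fin.png

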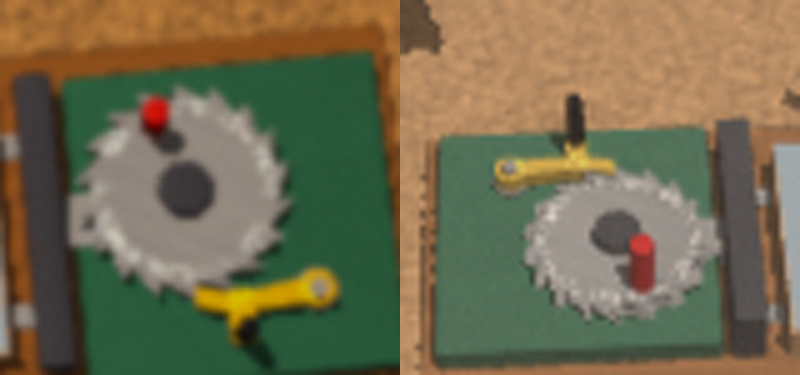

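The pawl is fully in at the same place as at the start, with its tip at left crop (200,297). The peg is three teeth on, the tooth is against the tip, and the arm is clear. I'll hand in.

```bash
python3 -c "
from workcell import ticket; print(ticket.close_job())"
```

```text
the job is handed in; nothing more can be done
None
```

I eased the clamp by three teeth: the pawl is fully in again, the third tooth rests on its tip (at most about 9 N at the peg), and the arm let go clear of everything before I handed the job in at about 21.5 s.

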